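# Restock the gravity lane with a fixings carton

## Robot

A 6-joint arm with a two-finger parallel gripper is mounted at the origin on the work surface. World frame = base frame: x ahead of the robot, y to its left, z up, the work surface at z = 0. Lengths are in mm, angles in degrees, forces in N, time in s.
With the tool pointing down it reaches from about 300 to 850 mm from the base axis. Payload 4.2 kg.
Tool frame: the origin (TCP) lies midway between the tips of the shut fingers; the grasp point (between the pads) lies 19 mm behind it (env.grasp_offset is the distance from the TCP to the grasp point, in mm); z points along the fingers, y is the line along which they close (so a half turn about z gives the same grasp; the last joint's range is limited). The gripper opens to 91 mm and grips with 3 to 60 N. Pads are 32 mm wide; open, the fingers measure 118 mm over their backs; the gripper's body (76 mm by 178 mm) begins 60 mm behind the grasp point.
Start: joints at [72.365, 18.312, 89.639, -0, 72.044, -1.146], TCP at [163.213, 551.37, 176.876] pointing down, gripper open.
Joint ranges: [-177.97, 177.97], [-48.28, 115.42], [12.27, 149.76], [-77.06, 257.06], [2.81, 150.46], [-146.56, 146.56]. Speed limits (degrees/s): [147.25, 147.25, 180, 180, 180, 180].

## Interface

Orientations are given as [roll, pitch, yaw] about the fixed x, y, z axes, in that order (R = Rz(yaw) Ry(pitch) Rx(roll)).
In Python, from workcell import env, optics gives the robot as it stands. The module is installed in compiled form; this text tells all that it offers.
- The arm moves only by the tool send_rows, never from a script. Its argument "targets" is a list that holds one entry, the list of rows, each a list of 7 numbers: the turn, a rotation vector about the world's x, y, z scaled (see below), then the shift along the world's x, y, z scaled (see below), then the closure, from -1 (fully open) to 1 (shut). In form: [[[rx, ry, rz, x, y, z, gripper], ...]]. A call has 1 to 12 rows; each row shifts and turns the commanded pose from where the row before left it; what a row does not reach is not made up. The controller multiplies each number of a shift by 0.2 m and each number of a turn by pi/2 rad. A row lasts 1/10 s, in which the tool goes at most 50 mm and 8.59 degrees, less where a joint would pass 70% of its speed; a pose out of reach is approached as far as the arm can. A call with a number of a shift or a turn outside -1 to 1 is refused whole. A call with a gripper value outside its range is refused whole. The fingers move at their own pace and stop on an object; "grip_force" is the grip in N (left out, the last holds). Time passes only in rows, so rows that do not move let the fingers close. It gives the time, the measured TCP pose, the force, the opening and the grip force at its end, in the units of the state.
- env.state(): the state, without advancing time (a new reading comes with each control period).
- optics.grab_frame(name): name is "scene" or "top" or "wrist"; returns (picture, depth): 400x640x3 uint8, red, green, blue; 400x640 float32, mm along the optical axis (not along the pixel's ray), 0 where there is no reading.
- optics.camera_info(name): a dict with "camera_matrix" (3x3 intrinsics, pixels), "R" (3x3) and "t" (3): a world point X has camera coordinates R X + t; the wrist camera has in their place "mount" (4x4, takes a point from camera to tool coordinates, whose origin is the TCP and whose axes are the flange's). Camera axes: x right, y down, z forward; pixel columns grow to the right and rows downward; lengths in mm; the calibration is good to about 2 mm. The wrist camera is an equidistant fisheye: a pixel r from the principal point sees the ray r / f radians off the axis. A picture is of the moment at which its call begins: read the wrist's pose just before it. camera_info takes no time and is no camera call.
- env.job_done(): hands the job in; it is judged then, once.
Trained networks look in the newest picture that a camera, given by its name, has taken for a name from the list of things; names that differ only in an ending like _2 or _b are one class to them, and where a whole thing is asked for, a point or a joint stands for the part that bears it (a point fixed in the world has none). Each returns a list of dicts, best first, with "conf" (0 to 1); they miss things now and then, are a little off and sometimes report something else, mostly with a low value. They report only what shows in the picture. A call takes as long as a camera call. They do not tell look-alikes from the thing itself.
- optics.silhouettes(camera, name): "mask" (400x640 bool, what is visible of it) and "at" ([column, row] in pixels, amid what is visible of it).
- optics.place_of(camera, name): "at" ([column, row] in pixels: a listed point, or the origin of a listed thing).
The state is a dict: "time_s": time; "qpos": joint angles; "qvel": joint speeds; "effort": joint torques, N m; "ee_pos": TCP position; "ee_rot": TCP orientation; "force": force on the tool from outside, world axes, zero at the start; "torque": the same for the moment, N m; "gripper_width": finger opening in mm; "gripper_force": force on a finger pad.
Only numpy, scipy, OpenCV 4.12 (cv2) and the standard library are available. Lean on these libraries where they do the work, as an engineer would, in place of code of your own. Each camera call takes 0.05 s, during which the arm holds its last target. There are 200 camera calls.

## Task

On the packing bench a small fixings carton stands on edge in the wooden stand, beside a taller box. Take that carton out, lay it flat on the black rubber mat and let go of it; then take it again and set it flat and lengthwise into the top part of the sloped rack lane that already holds a carton like it, and let it slide down by itself until it rests against that carton. Leave everything else where it is.

Things in the scene. Friction and masses are not known exactly. Their poses are not given: they have to be found in the camera images.
- carton: The carton to load: brown cardboard, paler tape band, white patch; 110 x 60 x 34 mm, about 0.3 kg, rigid. Origin at its centre; x along the 110 mm, y along the 60, z along the 34. At first it stands on a long edge in one of the stand's slots: y up, z across the slot. Let go leaning over 30 degrees it tips flat. Either big face may end up and either end first.
- stock_carton: An identical loose carton, same axes, lying flat in one of the rack's lanes, its lower end against the stop; x points downhill along the lane, z square to the lane floor. It marks the lane to use (left or right varies). The loaded carton must come to rest touching its uphill end: centres 110 mm apart.
- wax_tin: Flat oblong metal tin with round ends, 110 x 60 x 34 mm, origin at its centre, lying at the bottom of the other lane. Not to be disturbed.
- rack: Fixed dark steel rack with grey plastic runners, two lanes side by side. Origin on the bench under its middle; x level, downhill (away from the robot), y left, z up. Lanes slope 20 degrees, centre lines at y = -39 and +39 mm, 70 mm wide, 360 mm long, slick (friction 0.16). Floor 35 mm above the bench at the stop (x = +169 mm), 158 mm at the top end (x = -169). Rails stand 8 mm above the floor, the stop 34 mm.
- right_lane_load (a point): Point on the floor of the rack's right lane (y = -39 mm), on the centre line, 285 mm uphill of the stop: a good spot for the middle of a carton being set in. Its axes are the rack's (level, not tilted).
- left_lane_load (a point): The same point of the rack's left lane (y = +39 mm).
- stand: Fixed plywood stand, 200 x 120 mm, board 8 mm thick, with two slots 42 mm wide between battens 18 mm high (battens' tops 26 mm above the bench). Origin on the bench under its middle; the slots run along its y, at x = -50 mm and +50 mm. The carton stands in one, the taller box in the other (which is which changes).
- tall_box: The taller cardboard box on edge in the other slot: 120 mm long, 90 mm tall, 30 mm thick, origin at its centre. Stays where it is.
- mat: Fixed black rubber mat, 200 x 200 mm and 4 mm thick, on the bench between stand and rack; origin at the centre of its underside. The carton is laid flat here, anywhere on it, to be taken again.
- jar: Bystander: jar, 64 mm across, 85 mm tall, origin at the centre of its underside.
- tape_roll: Bystander: roll of packing tape lying flat, 90 mm across, 48 mm tall, origin at the centre of its underside.
- brush: Bystander: brush lying on the bench along its own x.
- sanding_block: Bystander: cork sanding block, 100 x 60 x 30 mm, origin at the centre of its underside.
Not all that is in view belongs to the job. What is shaped like the stock_carton but green or turquoise is not meant.

How it is judged:
By the outcome, as a careful person would: the job done as asked, in the order asked, and still so for the second after the job is handed in, with the robot touching nothing.
It also fails if it takes over 51 s, if anything falls off the work surface, if the arm or the gripper's body presses on something with over 40 N, if the wrist force passes 120 N, or if a joint passes its speed limit or range.

## Working session

There is one attempt and no reset: what is moved stays moved. The work goes in short steps, Python scripts to look and compute and a tool call to move; the robot and the scene stay as the last step left them, time stands still between calls to the robot, and variables do not carry over. Pictures are saved under pics/ and viewed, at most 11 in all, crops included, and the job is handed in when it is done.

Besides the shell and the picture viewer there is one more tool, called after "Request:" as a command line: name --argument value ..., lists and objects as JSON in quotes. send_rows: Moves the arm, as the interface text tells. Its arguments: {"type":"object","properties":{"targets":{"type":"array"},"grip_force":{"type":"number"}},"required":["targets"]}

```bash
mkdir -p pics; cat > h.py <<'E'
import numpy as np, cv2
from workcell import env, optics
def world(cam,depth,px):  # px Nx2 col,row -> world mm
    ci=optics.camera_info(cam);K=np.array(ci["camera_matrix"]);R=np.array(ci["R"]);t=np.array(ci["t"])
    px=np.atleast_2d(px).astype(int);d=depth[px[:,1],px[:,0]]
    c=np.c_[(px[:,0]-K[0,2])/K[0,0]*d,(px[:,1]-K[1,2])/K[1,1]*d,d]
    return (c-t)@R, d
def cloud(cam,depth,mask):
    r,c=np.nonzero(mask&(depth>0));return world(cam,depth,np.c_[c,r])[0]
E
python3 - <<'E'
from h import *
print(env.state()['ee_rot'])
ims=[]
for cam in("scene","top"):
    p,d=optics.grab_frame(cam);np.save(cam+"_d.npy",d);np.save(cam+"_p.npy",p)
    cv2.imwrite(f"pics/{cam}0.png",p[:,:,::-1])
    for n in("carton","stock_carton","wax_tin","rack","stand","tall_box","mat"):
        for s in optics.silhouettes(cam,n)[:4]:
            P=cloud(cam,d,s["mask"])
            if len(P):print(cam,n,round(s["conf"],2),np.round(s["at"]),len(P),np.median(P,0).round(),np.percentile(P,2,0).round(),np.percentile(P,98,0).round())
    for n in("carton","stock_carton","right_lane_load","left_lane_load","rack","stand"):
        for s in optics.place_of(cam,n)[:2]:
            print(cam,n,"place",round(s["conf"],2),np.round(s["at"]), world(cam,d,s["at"])[0].round())
E
```

```text
[-1.79900101e+02 -2.93780093e-03  1.63509036e+02]
scene carton 0.58 [286. 176.] 390 [ 502. -281.   52.] [ 472. -347.   13.] [ 518. -243.   68.]
scene stock_carton 0.94 [304. 262.] 1021 [719. 190.  81.] [668. 151.  51.] [767. 213. 102.]
scene stock_carton 0.6 [419. 226.] 570 [300. 223.  30.] [252. 158.  -3.] [334. 257.  34.]
scene rack 0.98 [358. 238.] 5577 [551. 222. 104.] [423. 121.  18.] [771. 304. 154.]
scene stand 0.69 [267. 197.] 424 [ 612. -263.    8.] [ 452. -333.   -0.] [ 644. -225.   26.]
scene tall_box 0.88 [263. 178.] 612 [ 601. -265.   67.] [ 570. -343.   12.] [ 616. -226.   97.]
scene tall_box 0.73 [234. 235.] 593 [799. -93.  27.] [ 764. -157.   -2.] [828. -58.  30.]
scene mat 0.75 [315. 211.] 1369 [507. -62.   2.] [ 395. -134.   -2.] [583.  25.   5.]
scene mat 0.26 [302. 261.] 1021 [719. 190.  81.] [668. 152.  53.] [768. 213. 102.]
scene carton place 0.92 [284. 175.] [[ 506. -274.   58.]]
scene stock_carton place 0.8 [451. 266.] [[368. 382.  34.]]
scene stock_carton place 0.77 [303. 267.] [[725. 200.  81.]]
scene right_lane_load place 0.66 [362. 210.] [[489. 148. 130.]]
[... 1015 characters left out ...]
 [ 545. -298.    9.] [ 445. -362.    1.] [ 643. -236.   30.]
top tall_box 0.94 [429. 187.] 602 [ 590. -286.   97.] [ 571. -346.   33.] [ 611. -230.  102.]
top mat 0.95 [337. 228.] 5062 [487. -43.   3.] [ 390. -137.   -3.] [582.  52.   9.]
top carton place 0.93 [434. 222.] [[ 504. -301.   67.]]
top carton place 0.67 [436. 142.] [[ 728. -325.   15.]]
top stock_carton place 0.79 [181. 281.] [[344. 376.  32.]]
top stock_carton place 0.71 [256. 145.] [[706. 170.  89.]]
top right_lane_load place 0.8 [258. 226.] [[494. 158. 132.]]
top left_lane_load place 0.76 [228. 229.] [[486. 233. 127.]]
top stand place 0.84 [428. 207.] [[ 547. -301.    9.]]
top stand place 0.47 [438. 147.] [[ 714. -327.   18.]]
```

View pics/scene0.png

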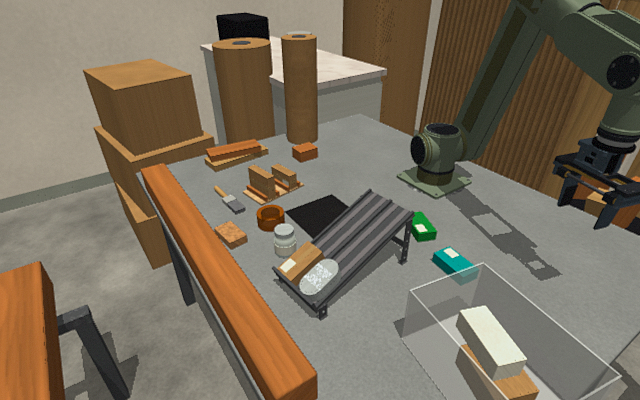

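View pics/top0.png

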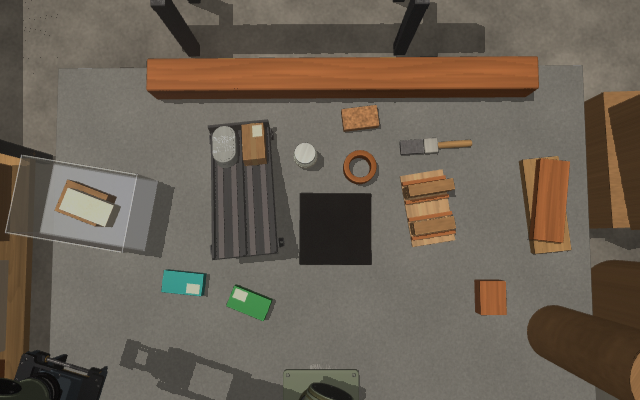

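The stock carton is in the right lane, at top (254,143), and the tin in the left lane, at (224,145). Things that could be taken for the carton, by top-camera pixel:
- brown box in the near slot (433,225)
- tall box (429,187)
- green box (249,301)
- turquoise box (183,283)
- brown and white boxes in the clear bin (85,203)
- wood block (491,297)
- stock carton itself (254,143)

I choose (433,225): it is the lower box in the stand. Next I fit the poses and check it in a crop.

```bash
python3 - <<'E'
from h import *
d=np.load("top_d.npy");p=np.load("top_p.npy")
cv2.imwrite("pics/crop0.png",cv2.resize(p[160:255,385:475,::-1],None,fx=6,fy=6,interpolation=cv2.INTER_CUBIC)[:600])
ci=optics.camera_info("top");R=np.array(ci["R"]);print("campos",(-R.T@np.array(ci["t"])).round(), np.array(ci["camera_matrix"])[0,0].round())
r,c=np.mgrid[0:400,0:640];W=world("top",d,np.c_[c.ravel(),r.ravel()])[0].reshape(400,640,3)
def rect(name,lo,hi,box):
    m=(W[...,2]>lo)&(W[...,2]<hi)&(W[...,0]>box[0])&(W[...,0]<box[1])&(W[...,1]>box[2])&(W[...,1]<box[3])
    P=W[m];q=cv2.minAreaRect(P[:,:2].astype(np.float32))
    print(name,len(P),np.round(q[0],1),np.round(q[1],1),round(q[2],1),"zmed",np.median(P[:,2]).round(1),"mean",P.mean(0).round(1))
    return P
C=rect("carton top",55,80,(455,535,-370,-235))
for ylo in range(-355,-245,20):
    s=C[(C[:,1]>ylo)&(C[:,1]<ylo+20)]
    if len(s):print(ylo,len(s),np.percentile(s[:,0],[2,50,98]).round(1),np.median(s[:,2]).round(1))
rect("tall top",85,110,(550,630,-370,-215))
rect("stand",4,16,(430,660,-380,-220))
dark=p.max(2)<45
m=dark&(W[...,2]<15)&(W[...,0]>370)&(W[...,0]<600)&(W[...,1]>-160)&(W[...,1]<70)
n,l,st,_=cv2.connectedComponentsWithStats(m.astype(np.uint8));k=1+st[1:,4].argmax()
q=cv2.minAreaRect(W[l==k][:,:2].astype(np.float32));print("mat",q,np.median(W[l==k][:,2]))
# rack: plane fit
P=rect("rack",55,170,(415,775,105,300))
F=W[(W[...,0]>450)&(W[...,0]<620)&(W[...,1]>120)&(W[...,1]<275)&(W[...,2]>70)]
A=np.c_[F[:,:2],np.ones(len(F))];k=np.linalg.lstsq(A,F[:,2],rcond=None)[0];print("plane",k,"downhill yaw",np.degrees(np.arctan2(-k[1],-k[0])),"slope",np.degrees(np.arctan(np.hypot(*k[:2]))))
S=W[(W[...,0]>640)&(W[...,0]<780)&(W[...,1]>130)&(W[...,1]<285)]
for n in ("rack","stock_carton"):
    pass
# rack mask edges: y extent by x bin
M=W[(W[...,2]>50)&(W[...,0]>415)&(W[...,0]<640)&(W[...,1]>100)&(W[...,1]<300)]
for x in range(430,640,30):
    s=M[abs(M[:,0]-x)<6];print(x,np.percentile(s[:,1],[1,99]).round(1),np.percentile(s[:,2],[2,50,98]).round(1))
E
```

```text
campos [4.69e+02 1.00e+00 1.40e+03] 501.0
carton top 541 [ 493.5 -304.1] [ 34.  110.1] 9.1 zmed 67.2 mean [ 493.5 -303.4   67.1]
-355 99 [482.8 501.2 517.3] 67.2
-335 98 [480.2 497.3 514.5] 67.1
-315 101 [477.6 493.5 509.4] 67.4
-295 95 [475.  490.9 506.8] 67.1
-275 99 [469.8 488.2 504.2] 67.7
-255 33 [471.5 488.4 501.5] 65.9
tall top 542 [ 592.4 -290.5] [ 30.2 120.7] 9.3 zmed 97.2 mean [ 592.3 -290.    97.1]
stand 1298 [ 545.2 -299.5] [158.8 228.7] 90.0 zmed 7.5 mean [ 540.  -296.6    7.9]
mat ((486.19329833984375, -44.121376037597656), (197.6348876953125, 198.25828552246094), 89.94419860839844) 3.0322454950452387
rack 8108 [595.6 202.1] [360.4 168.8] 4.6 zmed 101.4 mean [581.8 201.6 106. ]
plane [-3.62615311e-01 -3.58991211e-02  3.15371785e+02] downhill yaw 5.653891161840742 slope 20.021133122674673
430 [105.8 272.6] [145.3 152.6 163.7]
460 [103.7 268.1] [125.5 141.3 154.4]
490 [113.1 271.1] [124.1 130.3 141.4]
520 [114.4 276. ] [112.7 119.8 131.1]
550 [117.6 278.7] [101.7 109.  122.8]
580 [121.2 282.1] [ 90.5  98.1 110.1]
610 [124.6 284.6] [79.2 86.6 98.2]
```

View pics/crop0.png

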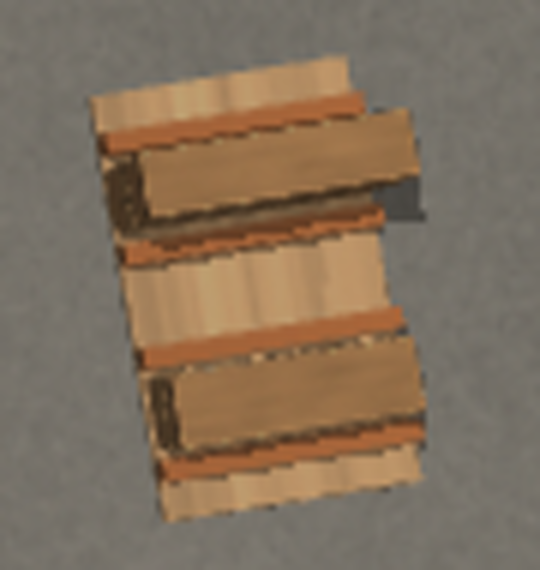

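The crop confirms it: the lower brown box is in the near slot (crop 300,395) and the tall box behind it (crop 280,165). The carton's top face is centred at (493.5,-304) and its thin axis is at 9.1°. Moving above it.

Request:
send_rows --targets '[[[0,0,-0.0596,0.0825,-0.214,0.0365,-1],[0,0,-0.0596,0.0825,-0.214,0.0365,-1],[0,0,-0.0596,0.0825,-0.214,0.0365,-1],[0,0,-0.0596,0.0825,-0.214,0.0365,-1],[0,0,-0.0596,0.0825,-0.214,0.0365,-1],[0,0,-0.0596,0.0825,-0.214,0.0365,-1],[0,0,-0.0596,0.0825,-0.214,0.0365,-1],[0,0,-0.0596,0.0825,-0.214,0.0365,-1],[0,0,-0.0596,0.0825,-0.214,0.0365,-1],[0,0,-0.0596,0.0825,-0.214,0.0365,-1],[0,0,-0.0596,0.0825,-0.214,0,-1],[0,0,-0.0596,0.0825,-0.214,0,-1]]]'

```text
time_s: 2.6
ee_pos: [361.7, 36.0, 250.5]
ee_rot: [179.9, -0.0, 98.9]
force: [0.6, 0.7, -0.6]
gripper_width: 91.4
gripper_force: 0.0
```

Request:
send_rows --targets '[[[0,0,0,0.0825,-0.214,-0.05,-1],[0,0,0,0.0825,-0.214,-0.05,-1],[0,0,0,0.0825,-0.214,-0.05,-1],[0,0,0,0.0825,-0.214,-0.05,-1],[0,0,0,0.0825,-0.214,-0.05,-1],[0,0,0,0.0825,-0.214,-0.05,-1],[0,0,0,0.0825,-0.214,-0.05,-1],[0,0,0,0.0825,-0.214,-0.05,-1],[0,0,0,0,0,0,-1]]]'

```text
time_s: 3.5
ee_pos: [494.0, -309.1, 167.3]
ee_rot: [-179.9, 0.0, 98.9]
force: [-0.3, 0.9, 0.0]
gripper_width: 91.1
gripper_force: 0.0
```

```bash
cat >> h.py <<'E'
from scipy.spatial.transform import Rotation as Ro
def wrist():
    s=env.state();p,d=optics.grab_frame("wrist");ci=optics.camera_info("wrist");K=np.array(ci["camera_matrix"]);M=np.array(ci["mount"])
    r,c=np.mgrid[0:400,0:640];u=(c-K[0,2])/K[0,0];v=(r-K[1,2])/K[1,1];th=np.hypot(u,v)
    k=np.where(th>1e-6,np.tan(np.minimum(th,1.5))/np.maximum(th,1e-6),1)
    X=np.stack([u*k*d,v*k*d,d],-1)@M[:3,:3].T+M[:3,3]
    R=Ro.from_euler("xyz",s["ee_rot"],degrees=True)
    W=R.apply(X.reshape(-1,3)).reshape(400,640,3)+s["ee_pos"];W[d<=0]=np.nan
    return s,p,d,W
def rect(P):
    q=cv2.minAreaRect(P[:,:2].astype(np.float32));return len(P),np.round(q[0],1),np.round(q[1],1),round(q[2],1),np.median(P[:,2]).round(1)
E
python3 - <<'E'
from h import *
s,p,d,W=wrist();print(s["time_s"],s["ee_pos"],s["ee_rot"],s["qpos"])
cv2.imwrite("pics/w0.png",p[:,:,::-1])
for lo,hi,b,n in((55,80,(455,540),"carton"),(85,110,(545,640),"tall")):
    m=(W[...,2]>lo)&(W[...,2]<hi)&(W[...,0]>b[0])&(W[...,0]<b[1])&(W[...,1]>-380)&(W[...,1]<-220)
    print(n,rect(W[m]))
E
```

```text
3.5 [ 494.00225432 -309.11862381  167.28182403] [-1.79904753e+02  1.43739313e-02  9.89221833e+01] [-3.31191202e+01  1.93930784e+01  8.94423823e+01 -7.86430709e-02
  7.12256665e+01 -4.20159412e+01]
carton (3481, array([ 493.7, -303.7]), array([ 34.2, 109.7]), 9.1, np.float64(67.4))
tall (3098, array([ 591.2, -283.7]), array([ 31.3, 106.7]), 9.2, np.float64(97.4))
```

View pics/w0.png

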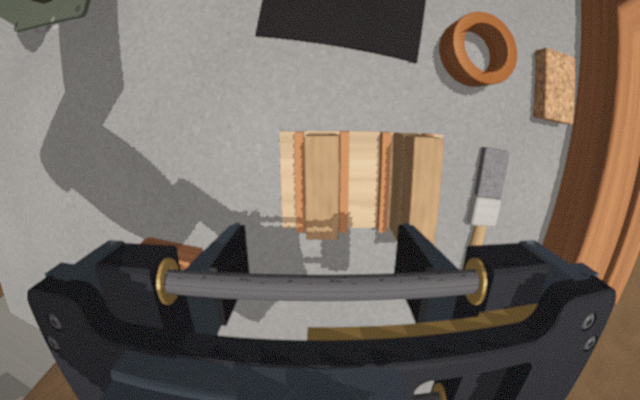

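The wrist view shows the carton upright between the fingers' lines (321,185) and the tall box clear at (425,190). The wrist fit matches the top camera, (493.7,-303.7). Descending and gripping.

Request:
send_rows --targets '[[[0,0,0.002,0,0.026,-0.1,-1],[0,0,0,0,0,-0.12,-1],[0,0,0,0,0,-0.12,-1],[0,0,0,0,0,-0.12,-1],[0,0,0,0,0,-0.12,-1],[0,0,0,0,0,-0.08,-1],[0,0,0,0,0,0,-1],[0,0,0,0,0,0,1],[0,0,0,0,0,0,1],[0,0,0,0,0,0,1],[0,0,0,0,0,0,1],[0,0,0,0,0,0,1]]]' --grip_force 30

```text
time_s: 4.75
ee_pos: [493.4, -299.6, 38.4]
ee_rot: [180.0, 0.0, 99.3]
force: [0.7, -0.2, -0.7]
gripper_width: 54.4
gripper_force: 0.0
```

Request:
send_rows --targets '[[[0,0,0,0,0,0,1],[0,0,0,0,0,0,1],[0,0,0,0,0,0,1],[0,0,0,0,0,0,1]]]'

```text
time_s: 5.15
ee_pos: [493.2, -299.4, 37.8]
ee_rot: [180.0, -0.0, 99.3]
force: [0.1, -0.4, -0.2]
gripper_width: 22.3
gripper_force: 0.0
```

```bash
python3 - <<'E'
from h import *
s,p,d,W=wrist();print({k:s[k] for k in("time_s","ee_pos","gripper_width","gripper_force","force")})
q,dd=optics.grab_frame("top")
cv2.imwrite("pics/w1.png",np.hstack([cv2.resize(p[:,100:540,::-1],(440,400)),cv2.resize(q[150:270,380:480,::-1],(333,400))]))
E
```

```text
{'time_s': 5.15, 'ee_pos': array([ 493.19440015, -299.43744973,   37.82511694]), 'gripper_width': 22.277152467915744, 'gripper_force': 0.0, 'force': array([ 0.14189823, -0.41741811, -0.18565641])}
```

View pics/w1.png

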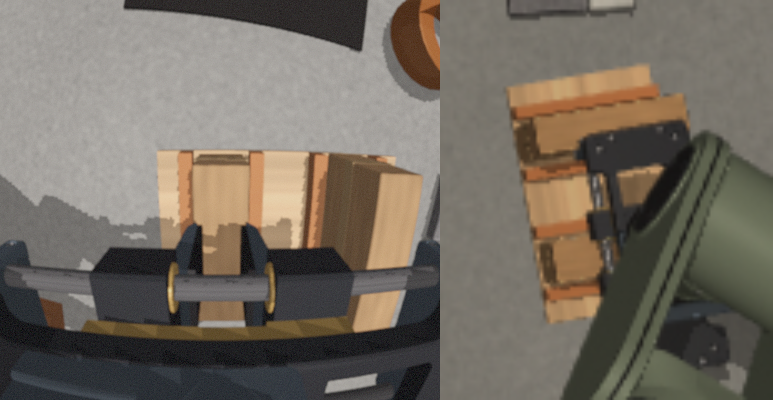

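The wrist view shows the fingers straddling the carton (columns 190 and 255) and close to touching it. The width reading doesn't fit that, so I let it close further.

Request:
send_rows --targets '[[[0,0,0,0,0,0,1],[0,0,0,0,0,0,1],[0,0,0,0,0,0,1]]]'

```text
time_s: 5.55
ee_pos: [493.2, -299.4, 37.9]
ee_rot: [180.0, -0.0, 99.3]
force: [0.1, 0.3, -0.3]
gripper_width: 0.3
gripper_force: 0.0
```

```bash
python3 - <<'E'
from h import *
s,p,d,W=wrist()
cv2.imwrite("pics/w2.png",p[:,:,::-1])
m=(W[...,2]>55)&(W[...,2]<80)&(W[...,0]>455)&(W[...,0]<540)&(W[...,1]>-380)&(W[...,1]<-200);print(rect(W[m]))
E
```

```text
(3996, array([ 488.6, -275.6]), array([34.5, 53.4]), 8.9, np.float64(67.3))
```

View pics/w2.png

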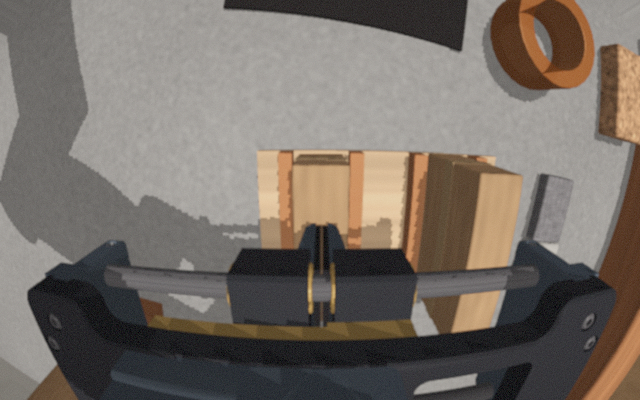

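The fingers are shut at (320,245) over the carton's line, with no force, and the carton has not moved. So I measure where the fingertips really are, by depth.

```bash
python3 - <<'E'
from h import *
s,p,d,W=wrist();M=np.array(optics.camera_info("wrist")["mount"]);print(M.round(2),env.grasp_offset,s["ee_pos"])
R=Ro.from_euler("xyz",s["ee_rot"],degrees=True)
for c in (305,320,335):
  for r in range(170,300,8):
    w=W[r,c];print(c,r,p[r,c],d[r,c].round(),w.round(),"tool",R.inv().apply(w-s["ee_pos"]).round())
E
```

```text
[[   0.     -0.96   -0.27   77.2 ]
 [   1.     -0.      0.     -0.33]
 [  -0.     -0.27    0.96 -207.27]
 [   0.      0.      0.      1.  ]] 18.8 [ 493.21946178 -299.4228055    37.86794524]
305 170 [189 153 113] 180.0 [ 476. -254.   67.] tool [ 47. -10. -29.]
305 178 [190 155 118] 181.0 [ 477. -259.   66.] tool [ 42. -10. -29.]
305 186 [191 155 115] 182.0 [ 478. -264.   67.] tool [ 38. -10. -29.]
305 194 [194 159 118] 184.0 [ 478. -269.   67.] tool [ 33. -10. -29.]
305 202 [196 161 122] 184.0 [ 479. -273.   68.] tool [ 28. -10. -30.]
305 210 [192 157 116] 187.0 [ 480. -279.   66.] tool [ 23. -10. -29.]
305 218 [192 156 117] 187.0 [ 481. -283.   67.] tool [ 18. -10. -30.]
305 226 [123  97  74] 189.0 [ 481. -289.   67.] tool [ 13. -10. -29.]
305 234 [45 50 60] 163.0 [ 482. -284.   92.] tool [ 17.  -9. -54.]
305 242 [45 49 54] 0.0 [nan nan nan] tool [nan nan nan]
305 250 [32 34 39] 93.0 [ 482. -262.  159.] tool [  38.   -5. -121.]
305 258 [25 24 28] 88.0 [ 482. -263.  164.] tool [  38.   -5. -127.]
305 266 [31 23 25] 83.0 [ 482. -263.  169.] tool [  38.   -5. -132.]
305 274 [24 30 28] 7
[... 1909 characters left out ...]
  8. -30.]
335 226 [81 70 62] 175.0 [ 498. -281.   80.] tool [ 17.   8. -42.]
335 234 [48 51 62] 163.0 [ 497. -281.   92.] tool [ 17.   7. -54.]
335 242 [45 52 54] 152.0 [ 497. -281.  104.] tool [ 18.   7. -66.]
335 250 [31 27 30] 94.0 [ 491. -261.  159.] tool [  38.    4. -121.]
335 258 [30 34 36] 88.0 [ 491. -261.  165.] tool [  38.    4. -127.]
335 266 [47 40 32] 84.0 [ 491. -262.  169.] tool [  38.    4. -131.]
335 274 [53 40 30] 80.0 [ 490. -261.  174.] tool [  38.    3. -136.]
335 282 [74 59 44] 79.0 [ 491. -263.  175.] tool [  36.    3. -137.]
335 290 [134 110  77] 79.0 [ 491. -265.  176.] tool [  34.    3. -138.]
335 298 [107  88  64] 78.0 [ 491. -267.  177.] tool [  32.    3. -139.]
```

```bash
python3 - <<'E'
from h import *
s,p,d,W=wrist()
R=Ro.from_euler("xyz",s["ee_rot"],degrees=True);T=R.inv().apply((W-s["ee_pos"]).reshape(-1,3)).reshape(W.shape)
for c in (308,311,314,317,326,329,332,335):
    print(c,[tuple(T[r,c].round().tolist()) for r in range(222,236,2)])
cv2.imwrite("pics/w3.png",cv2.resize(p[200:260,280:360,::-1],None,fx=9,fy=9,interpolation=cv2.INTER_NEAREST))
E
```

```text
308 [(15.0, -8.0, -29.0), (14.0, -8.0, -30.0), (17.0, -8.0, -41.0), (17.0, -8.0, -45.0), (18.0, -7.0, -50.0), (17.0, -7.0, -52.0), (18.0, -7.0, -56.0)]
311 [(15.0, -6.0, -29.0), (18.0, -6.0, -40.0), (17.0, -6.0, -42.0), (17.0, -6.0, -45.0), (18.0, -6.0, -50.0), (17.0, -6.0, -52.0), (18.0, -6.0, -55.0)]
314 [(15.0, -4.0, -30.0), (17.0, -4.0, -39.0), (17.0, -4.0, -41.0), (18.0, -4.0, -46.0), (17.0, -4.0, -49.0), (17.0, -4.0, -52.0), (17.0, -4.0, -55.0)]
317 [(15.0, -3.0, -29.0), (14.0, -3.0, -30.0), (15.0, -3.0, -36.0), (16.0, -3.0, -41.0), (16.0, -2.0, -46.0), (16.0, -2.0, -48.0), (16.0, -2.0, -50.0)]
326 [(15.0, 3.0, -30.0), (14.0, 3.0, -30.0), (16.0, 3.0, -38.0), (16.0, 3.0, -42.0), (16.0, 3.0, -46.0), (16.0, 3.0, -48.0), (16.0, 2.0, -52.0)]
329 [(15.0, 5.0, -29.0), (18.0, 4.0, -40.0), (17.0, 4.0, -41.0), (17.0, 4.0, -45.0), (18.0, 4.0, -49.0), (18.0, 4.0, -52.0), (18.0, 4.0, -55.0)]
332 [(15.0, 6.0, -30.0), (18.0, 6.0, -39.0), (18.0, 6.0, -43.0), (17.0, 6.0, -45.0), (18.0, 6.0, -50.0), (17.0, 6.0, -52.0), (18.0, 6.0, -55.0)]
335 [(15.0, 8.0, -29.0), (14.0, 8.0, -29.0), (17.0, 8.0, -42.0), (17.0, 8.0, -46.0), (18.0, 7.0, -49.0), (17.0, 7.0, -51.0), (17.0, 7.0, -55.0)]
```

View pics/w3.png

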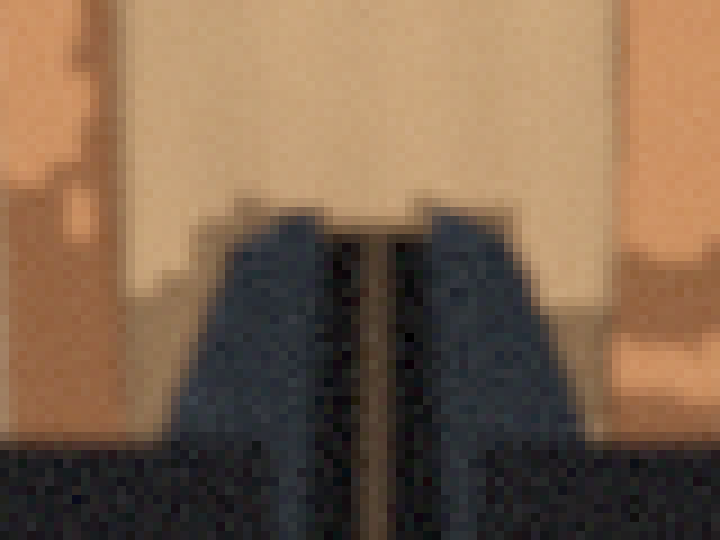

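The crop shows the shut fingertips (crop 275-460, row 215) ending about 38.5 mm behind the reported TCP, 9 mm above the carton top. The body begins at the matching offset, so the true tip is ee + R·(0,0,-38.5). From here on I use that. Opening, going lower and gripping.

Request:
send_rows --targets '[[[0,0,0,0,0,0,-0.5],[0,0,0,0,0,0,-0.5],[0,0,0,0,0,0,-0.5],[0,0,0,0,0,0,-0.5],[0,0,0,0,0,0,-0.5],[0,0,0,0,0,0,-0.5],[0,0,0,0.0025,-0.022,0,-0.5],[0,0,0,0,0,0,-0.5]]]'

```text
time_s: 6.5
ee_pos: [493.9, -304.4, 37.9]
ee_rot: [180.0, 0.0, 99.3]
force: [0.3, -0.5, -0.0]
gripper_width: 61.7
gripper_force: 0.0
```

Request:
send_rows --targets '[[[0,0,0,0,0,-0.05,-0.5],[0,0,0,0,0,-0.05,-0.5],[0,0,0,0,0,-0.05,-0.5],[0,0,0,0,0,-0.05,-0.5],[0,0,0,0,0,0,1],[0,0,0,0,0,0,1],[0,0,0,0,0,0,1],[0,0,0,0,0,0,1],[0,0,0,0,0,0,1]]]'

```text
time_s: 7.4
ee_pos: [493.8, -304.0, -1.7]
ee_rot: [180.0, 0.0, 99.3]
force: [-0.8, 0.6, 2.1]
gripper_width: 33.8
gripper_force: 30.0
```

Gripped: 33.8 mm at 30 N. Lifting, carrying over the mat and leaning it 45°, with the carton's long axis along y and its top toward the robot.

Request:
send_rows --targets '[[[0,0,0,0,0,0.15,1],[0,0,0,0,0,0.2,1],[0,0,0,0,0,0.25,1],[0,0,-0.0517,0,0.2,0,1],[0,0,-0.0517,0,0.2,0,1],[0,-0.0714,0,0.0245,0.128,0,1],[0,-0.0714,0,0.0245,0.128,0,1],[0,-0.0714,0,0.0245,0.128,0,1],[0,-0.0714,0,0.0245,0.128,0,1],[0,-0.0714,0,0.0245,0.128,0,1],[0,-0.0714,0,0.0245,0.128,0,1],[0,-0.0714,0,0.0245,0.128,0,1]]]'

```text
time_s: 8.6
ee_pos: [527.2, -62.9, 120.4]
ee_rot: [142.3, -1.5, 91.6]
force: [0.5, 1.0, -2.0]
gripper_width: 33.8
gripper_force: 30.0
```

Request:
send_rows --targets '[[[0,0,0,0,0,-0.12,1],[0,0,0,0,0,-0.12,1],[0,0,0,0,0,-0.12,1],[0,0,0,0,0,0,1],[0,0,0,0,0,0,1]]]'

```text
time_s: 9.1
ee_pos: [531.1, -60.9, 78.1]
ee_rot: [142.0, -1.9, 91.9]
force: [0.6, -0.6, -1.8]
gripper_width: 33.8
gripper_force: 30.0
```

```bash
python3 - <<'E'
from h import *
s=env.state();R=Ro.from_euler("xyz",s["ee_rot"],degrees=True).as_matrix();dd=R[:,2]
print(s["time_s"],s["ee_pos"].round(1) if hasattr(s["ee_pos"],'round') else s["ee_pos"],"z",dd.round(3),"y",R[:,1].round(3),np.round(s["qpos"],1),s["gripper_width"],np.round(s["force"],1))
C=s["ee_pos"]-39.7*dd
V=[C+R@np.array([x,y,z]) for x in(-55,55) for y in(-17,17) for z in(-30,30)]
print("C",C.round(1),"lowest",min(v[2] for v in V))
# visual check: lowest visible carton from the scene camera
p,d=optics.grab_frame("scene")
for q in optics.silhouettes("scene","carton")[:3]:
    P=cloud("scene",d,q["mask"]);print(round(q["conf"],2),np.round(q["at"]),len(P),np.percentile(P,[3,50,97],axis=0).round())
cv2.imwrite("pics/s1.png",cv2.resize(p[150:270,220:420,::-1],None,fx=4,fy=4))
E
```

```text
9.1 [531.1 -60.9  78.1] z [ 0.614  0.047 -0.788] y [0.789 0.006 0.615] [ -16.6    8.7  135.6   91.8   12.8 -105.6] 33.76273738210397 [ 0.6 -0.6 -1.8]
C [506.7 -62.8 109.4] lowest 73.50956629607606
0.59 [319. 190.] 487 [[ 482. -113.   85.]
 [ 517.  -31.  112.]
 [ 537.   -4.  139.]]
0.47 [324. 279.] 1146 [[664. 230.  49.]
 [712. 268.  80.]
 [756. 288. 100.]]
```

View pics/s1.png

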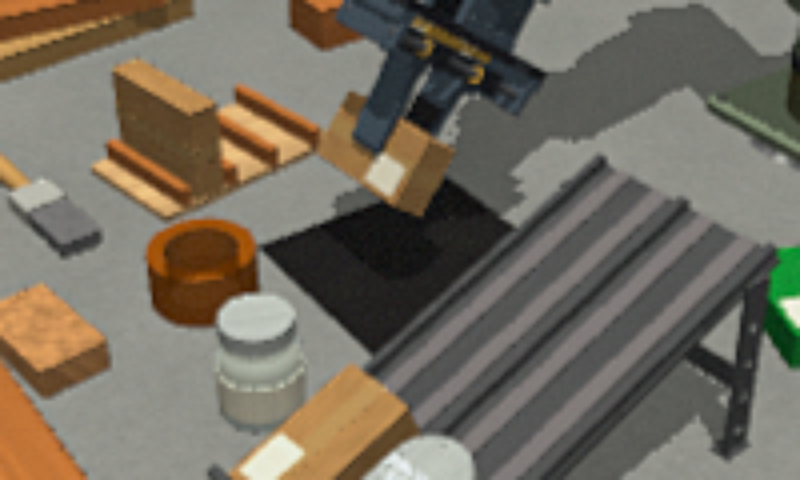

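The carton is held clear above the mat (crop 385,150), leaning 38°; joint 5 ran low. I go 40 mm further out, where the wrist has more room, add a bit of tilt and come down partway.

Request:
send_rows --targets '[[[0,0,0,0.07,0,0,1],[0,0,0,0.07,0,0,1],[0,0,0,0.06,0,-0.05,1],[0,-0.02,0,0,0,-0.07,1],[0,-0.02,0,0,0,-0.07,1],[0,0,0,0,0,0,1]]]'

```text
time_s: 9.8
ee_pos: [569.6, -55.9, 51.0]
ee_rot: [140.3, -2.6, 92.3]
force: [-0.5, 0.1, -2.5]
gripper_width: 33.9
gripper_force: 30.0
```

```bash
cat >> h.py <<'E'
def held(off=39.7):
    s=env.state();R=Ro.from_euler("xyz",s["ee_rot"],degrees=True).as_matrix();C=s["ee_pos"]-off*R[:,2]
    V=[C+R@np.array([x,y,z]) for x in(-55,55) for y in(-17,17) for z in(-30,30)]
    print(s["time_s"],"ee",np.round(s["ee_pos"],1),"z",R[:,2].round(3),"tilt",np.degrees(np.arccos(-R[2,2])).round(1),"yawx",np.degrees(np.arctan2(R[1,0],R[0,0])).round(1),"q",np.round(s["qpos"],1),s["gripper_width"],np.round(s["force"],1),"C",C.round(1),"low",[v[2].round(1) for v in V])
E
python3 -c "from h import *;held()"
```

```text
9.8 ee [569.6 -55.9  51. ] z [ 0.636  0.06  -0.769] tilt 39.7 yawx 92.3 q [ -15.2   15.2  134.9  120.7   15.2 -133.8] 33.91018394431452 [-0.5  0.1 -2.5] C [544.3 -58.3  81.5] low [np.float64(91.3), np.float64(45.1), np.float64(113.0), np.float64(66.8), np.float64(96.2), np.float64(50.0), np.float64(117.9), np.float64(71.7)]
```

The tilt outward is steeper than the forearm, so the wrist is starting to flip. I'll raise it and tilt the other way, with the tool pointing back toward the robot, which leaves joint 5 plenty of room.

Request:
send_rows --targets '[[[0,0.03,0,0,0,0.1,1],[0,0.05,0,-0.03,0.011,0.1,1],[0,0.0741,0,-0.065,0.011,0.1,1],[0,0.0741,0,-0.065,0.011,0,1],[0,0.0741,0,-0.065,0.011,0,1],[0,0.0741,0,-0.065,0.011,0,1],[0,0.0741,0,-0.065,0.011,0,1],[0,0.0741,0,-0.065,0.011,0,1],[0,0.0741,0,-0.065,0.011,0,1],[0,0.0741,0,-0.065,0.011,0,1],[0,0.0741,0,-0.065,0.011,0,1],[0,0.0741,0,-0.065,0.011,0,1]]]'

```text
time_s: 11.0
ee_pos: [489.6, -3.0, 74.9]
ee_rot: [-172.8, -9.3, 89.1]
force: [0.4, 0.6, -3.2]
gripper_width: 34.0
gripper_force: 30.0
```

```bash
python3 -c "from h import *;held()"
```

```text
11.0 ee [489.6  -3.   74.9] z [-0.122  0.163 -0.979] tilt 11.7 yawx 89.1 q [ -8.   20.5 103.6   9.2  64.5 -12.3] 33.97865478913658 [ 0.4  0.6 -3.2] C [494.4  -9.4 113.8] low [np.float64(136.4), np.float64(77.6), np.float64(132.2), np.float64(73.4), np.float64(154.2), np.float64(95.4), np.float64(150.0), np.float64(91.2)]
```

```bash
cat >> h.py <<'E'
def go(Rt,pt):
    s=env.state();R=Ro.from_euler("xyz",s["ee_rot"],degrees=True)
    v=(Ro.from_matrix(Rt)*R.inv()).as_rotvec();dp=np.array(pt)-s["ee_pos"]
    print("turn units",(v/(np.pi/2)).round(4),"deg",np.degrees(np.linalg.norm(v)).round(1),"shift units",(dp/200).round(4),"mm",np.linalg.norm(dp).round(1))
E
python3 - <<'E'
from h import *
t=np.radians(40);z=np.array([-np.sin(t),0,-np.cos(t)]);x=np.array([0,1.,0]);go(np.c_[x,np.cross(z,x),z],[414.5,-30,60])
E
```

```text
turn units [-0.0978  0.3648  0.0393] deg 34.2 shift units [-0.3754 -0.1352 -0.0747] mm 81.2
```

Request:
send_rows --targets '[[[-0.0163,0.0608,0.0066,-0.0626,-0.0225,-0.0125,1],[-0.0163,0.0608,0.0066,-0.0626,-0.0225,-0.0125,1],[-0.0163,0.0608,0.0066,-0.0626,-0.0225,-0.0125,1],[-0.0163,0.0608,0.0066,-0.0626,-0.0225,-0.0125,1],[-0.0163,0.0608,0.0066,-0.0626,-0.0225,-0.0125,1],[-0.0163,0.0608,0.0066,-0.0626,-0.0225,-0.0125,1],[0,0,0,0,0,0,1],[0,0,0,0,0,0,1]]]'

```text
time_s: 11.8
ee_pos: [415.0, -28.4, 58.2]
ee_rot: [-140.3, -0.3, 89.9]
force: [0.2, -0.8, -2.5]
gripper_width: 33.9
gripper_force: 30.0
```

```bash
python3 - <<'E'
from h import *
held()
t=np.radians(40);z=np.array([-np.sin(t),0,-np.cos(t)]);x=np.array([0,1.,0]);go(np.c_[x,np.cross(z,x),z],[414.5,-30,60])
E
```

```text
11.8 ee [415.  -28.4  58.2] z [-0.639  0.005 -0.769] tilt 39.7 yawx 89.9 q [-3.6 35.3 93.  -2.1 91.4 -2.9] 33.884356623872236 [ 0.2 -0.8 -2.5] C [440.4 -28.6  88.7] low [np.float64(122.4), np.float64(76.2), np.float64(100.6), np.float64(54.5), np.float64(122.9), np.float64(76.7), np.float64(101.1), np.float64(55.0)]
turn units [-0.0029  0.0029  0.0012] deg 0.4 shift units [-0.0024 -0.008   0.0092] mm 2.5
```

Request:
send_rows --targets '[[[0,0,0,0,0,-0.1,1],[0,0,0,0,0,-0.08,1],[0,0,0,0,0,-0.04,1],[0,0,0,0,0,-0.02,1],[0,0,0,0,0,0,1],[0,0,0,0,0,0,1]]]'

```text
time_s: 12.4
ee_pos: [414.3, -27.4, 10.7]
ee_rot: [-140.1, -0.5, 89.9]
force: [0.3, -0.3, -3.3]
gripper_width: 33.8
gripper_force: 30.0
```

Request:
send_rows --targets '[[[0,0,0,0,0,-0.012,1],[0,0,0,0,0,0,1],[0,0,0,0,0,0,-0.1],[0,0,0,0,0,0,-0.1],[0,0,0,0,0,0,-0.1],[0,0,0,0,0,0,-0.1]]]'

```text
time_s: 13.0
ee_pos: [413.8, -27.2, 7.7]
ee_rot: [-140.0, -0.5, 89.9]
force: [-0.4, -0.4, 0.2]
gripper_width: 50.5
gripper_force: 0.2
```

Request:
send_rows --targets '[[[0,0,0,0.04,0,0.048,-0.1],[0,0,0,0.05,0,0.06,-0.1],[0,0,0,0.08,0,0.096,-0.1],[0,0,0,0.08,0,0.096,-0.1],[0,0,0,0.08,0,0.096,-0.1],[0,-0.0741,0,0,0,0.1,-1],[0,-0.0741,0,0,0,0.1,-1],[0,-0.0741,0,0,0,0.1,-1],[0,-0.0741,0,0,0,0.05,-1],[0,-0.0741,0,0,0,0,-1],[0,-0.0739,0,0,0,0,-1],[0,0,0,0,0,0,-1]]]'

```text
time_s: 14.2
ee_pos: [475.4, -27.0, 157.5]
ee_rot: [-180.0, -0.5, 90.3]
force: [-0.1, 0.3, -0.1]
gripper_width: 91.3
gripper_force: 0.0
```

```bash
python3 - <<'E'
from h import *
s,p,d,W=wrist();print(s["time_s"],np.round(s["ee_pos"],1),np.round(s["ee_rot"],1),np.round(s["qpos"],1),s["gripper_width"])
cv2.imwrite("pics/w4.png",p[:,:,::-1])
for q in optics.silhouettes("wrist","carton")[:3]:
    P=W[q["mask"]];P=P[~np.isnan(P[:,0])];T=P[abs(P[:,2]-38)<6];print(round(q["conf"],2),np.round(q["at"]),len(P),np.percentile(P,[2,50,98],axis=0).round(),len(T)>20 and rect(T))
E
```

```text
14.2 [475.4 -27.  157.5] [-180.    -0.5   90.3] [ -5.   10.3 103.7   0.5  66.1  -5.5] 91.29141005970244
0.72 [315. 190.] 5585 [[436. -81.   4.]
 [465. -24.  37.]
 [495.  27.  39.]] (5363, array([465.2, -27.7]), array([110.1,  60.5]), 90.0, np.float64(37.5))
```

View pics/w4.png

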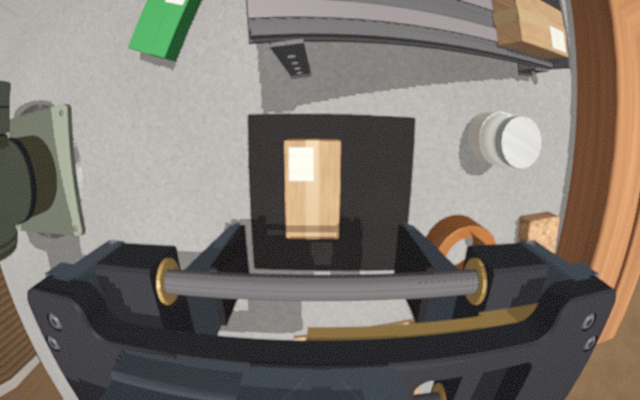

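The carton lies flat on the mat (314,188), released, centre (465.2,-27.7), long axis on y. Now I take it again across its 60 mm width, with the tips 13 mm above its underside so they clear the rails later.

Request:
send_rows --targets '[[[0,0,-0.003,-0.051,-0.003,-0.15,-1],[0,0,0,0,0,-0.2,-1],[0,0,0,0,0,-0.2,-1],[0,0,0,0,0,-0.15,-1],[0,0,0,0,0,-0.1,-1],[0,0,0,0,0,-0.075,-1],[0,0,0,0,0,-0.02,-1],[0,0,0,0,0,0,-1],[0,0,0,0,0,0,1],[0,0,0,0,0,0,1],[0,0,0,0,0,0,1],[0,0,0,0,0,0,1]]]'

```text
time_s: 15.5
ee_pos: [468.4, -27.7, -21.8]
ee_rot: [-179.9, -0.5, 90.0]
force: [-3.8, -0.5, 2.3]
gripper_width: 62.1
gripper_force: 1.5
```

Request:
send_rows --targets '[[[0,0,0,0,0,0,1],[0,0,0,0,0,0,1]]]'

```text
time_s: 15.7
ee_pos: [468.2, -27.7, -21.9]
ee_rot: [-179.9, -0.5, 90.0]
force: [-2.6, 0.2, 5.4]
gripper_width: 59.9
gripper_force: 30.0
```

Gripped at 59.9 mm, 30 N. I lift it and turn its long axis toward the lane while a script refines the lane pose from the first top picture.

Request:
send_rows --targets '[[[0,0,0,0,0,0.1,1],[0,0,0,0,0,0.2,1],[0,0,0,0,0,0.25,1],[0,0,0,0,0,0.25,1],[0,0,0.09,0,0,0.25,1],[0,0,0.09,0,0,0.15,1],[0,0,0.09,0,0,0,1],[0,0,0.09,0,0,0,1],[0,0,0.09,0,0,0,1],[0,0,0.09,0,0,0,1],[0,0,0.09,0,0,0,1],[0,0,0.09,0,0,0,1]]]'

```text
time_s: 16.9
ee_pos: [469.8, -27.7, 217.4]
ee_rot: [179.9, -0.4, 155.2]
force: [0.2, 0.8, -2.5]
gripper_width: 59.4
gripper_force: 30.0
```

```bash
python3 - <<'E'
from h import *
s=env.state();print(np.round(s["ee_pos"],1),np.round(s["ee_rot"],1),np.round(s["qpos"],1),s["gripper_width"])
def ana(cam,W):
    F=W[(W[...,0]>450)&(W[...,0]<630)&(W[...,1]>125)&(W[...,1]<265)&(W[...,2]>70)&(W[...,2]<165)]
    A=np.c_[F[:,:2],np.ones(len(F))];k=np.linalg.lstsq(A,F[:,2],rcond=None)[0]
    for _ in range(3):
        r=F[:,2]-A@k;g=abs(r)<5;k=np.linalg.lstsq(A[g],F[g,2],rcond=None)[0]
    yaw=np.degrees(np.arctan2(-k[1],-k[0]));n=np.array([-k[0],-k[1],1]);n/=np.linalg.norm(n)
    print(cam,"floor yaw",yaw.round(2),"slope",np.degrees(np.arccos(n[2])).round(2),"z at(490,155)",(k@[490,155,1]).round(1))
    B=W[(W[...,0]>620)&(W[...,0]<800)&(W[...,1]>120)&(W[...,1]<230)]
    h=(B[:,2]-np.c_[B[:,:2],np.ones(len(B))]@k)*n[2];S=B[(h>29)&(h<41)]
    if len(S)<50:print("few",len(S));return
    # plane coords: e1 downhill using yaw0, e2 lateral
    e1=np.array([n[2]*np.cos(np.radians(5.8)),n[2]*np.sin(np.radians(5.8)),0]);e1[2]=-(n[0]*e1[0]+n[1]*e1[1])/n[2];e1/=np.linalg.norm(e1);e2=np.cross(n,e1)
    q=cv2.minAreaRect(np.c_[S@e1,S@e2].astype(np.float32))
    c=S.mean(0);c=e1*q[0][0]+e2*q[0][1]+n*(S@n).mean()
    print("stock",len(S),np.round(q[1],1),round(q[2],2),"top centre",c.round(1),"floor pt",(c-34*n).round(1),"h",np.median(h[(h>29)&(h<41)]).round(1))
    print("load est (230 mm uphill)",(c-34*n-230*e1).round(1))
r,c=np.mgrid[0:400,0:640];px=np.c_[c.ravel(),r.ravel()]
for cam in("top","scene"):
    ana(cam,world(cam,np.load(cam+"_d.npy"),px)[0].reshape(400,640,3))
ww=wrist();ana("wrist",ww[3])
E
```

```text
[469.8 -27.7 217.4] [179.9  -0.4 155.2] [ -4.9   7.6  98.1   0.2  74.7 -70.1] 59.40274515253208
top floor yaw 5.36 slope 20.0 z at(490,155) 131.1
stock 994 [ 88.4 125.5] 84.46 top centre [722.2 185.7  83.1] floor pt [710.7 184.6  51.1] h 34.8
load est (230 mm uphill) [495.6 162.7 129.8]
scene floor yaw 5.46 slope 19.89 z at(490,155) 130.3
stock 975 [ 89.3 124.2] 82.89 top centre [724.  185.6  81.9] floor pt [712.5 184.5  49.9] h 34.9
load est (230 mm uphill) [497.3 162.6 128.2]
wrist floor yaw 5.61 slope 19.93 z at(490,155) 132.0
few 20
```

The lane yaw is 5.5°. The right-lane centre line passes (495,154), floor about z=130 there, and the edges, the stock carton and the load-point detections all agree. Working out the hover pose.

```bash
cat >> h.py <<'E'
a,b=np.radians(20),np.radians(5.5)
n=np.array([np.sin(a)*np.cos(b),np.sin(a)*np.sin(b),np.cos(a)]);w=np.array([-np.sin(b),np.cos(b),0]);RL=np.c_[np.cross(w,-n),w,-n]
E
python3 -c "
from h import *
go(RL,np.array([495,154,130])+34*n)"
```

```text
turn units [0.036  0.217  0.3317] deg 35.8 shift units [ 0.1839  0.9144 -0.2775] mm 194.6
```

Request:
send_rows --targets '[[[0.006,0.0362,0.0553,0.0307,0.1524,-0.0463,1],[0.006,0.0362,0.0553,0.0307,0.1524,-0.0463,1],[0.006,0.0362,0.0553,0.0307,0.1524,-0.0463,1],[0.006,0.0362,0.0553,0.0307,0.1524,-0.0463,1],[0.006,0.0362,0.0553,0.0307,0.1524,-0.0463,1],[0.006,0.0362,0.0553,0.0307,0.1524,-0.0463,1],[0,0,0,0,0,0,1],[0,0,0,0,0,0,1],[0,0,0,0,0,0,1]]]'

```text
time_s: 17.85
ee_pos: [506.5, 154.5, 162.5]
ee_rot: [-179.7, -20.0, -175.2]
force: [-0.3, -0.7, -2.9]
gripper_width: 59.9
gripper_force: 30.0
```

```bash
python3 - <<'E'
from h import *
go(RL,np.array([495,154,130])-24.4*n)
s,p,d,W=wrist();print(s["time_s"],np.round(s["ee_pos"],1),np.round(s["ee_rot"],1),np.round(s["qpos"],1),s["gripper_width"])
T=(W-s["ee_pos"])@Ro.from_euler("xyz",s["ee_rot"],degrees=True).as_matrix()
m=np.zeros((400,640),bool)
for q in optics.silhouettes("wrist","carton")[:2]:
    P=T[q["mask"]];P=P[~np.isnan(P[:,0])];print(round(q["conf"],2),np.round(q["at"]),np.percentile(P,[2,50,98],axis=0).round(1))
# lane floor / rails ahead: lateral profile in lane frame
e1=np.cross(w,n);L=np.stack([(W-[495,154,130])@e1,(W-[495,154,130])@w,(W-[495,154,130])@n],-1)
for u0 in(80,110):
    for v in range(-52,56,4):
        g=(abs(L[...,0]-u0)<12)&(abs(L[...,1]-v)<2)&(abs(L[...,2])<25);print(v,g.sum(),np.nanmedian(L[g][:,2]).round(1) if g.sum() else None,end=" | ")
    print()
q,_=optics.grab_frame("scene");cv2.imwrite("pics/s2.png",np.hstack([p[60:340,130:510,::-1],cv2.resize(q[170:290,250:430,::-1],(420,280))]))
E
```

```text
turn units [0.0026 0.0004 0.0066] deg 0.6 shift units [-0.0989 -0.0064 -0.2769] mm 58.8
17.85 [506.5 154.5 162.5] [-179.7  -20.  -175.2] [ 13.8  26.8  81.6   2.8  91.4 -81.5] 59.880419571763625
0.94 [321. 223.] [[-37.9 -28.6 -60.5]
 [ 24.5  -0.2 -59.1]
 [ 56.1  28.5 -39.2]]
0.24 [ 37. 249.] [[-100.9 -485.    42. ]
 [ -72.7 -392.2   56.2]
 [ -52.9 -388.6  128.8]]
-52 0 None | -48 0 None | -44 0 None | -40 0 None | -36 0 None | -32 0 None | -28 0 None | -24 0 None | -20 0 None | -16 0 None | -12 0 None | -8 0 None | -4 0 None | 0 0 None | 4 0 None | 8 0 None | 12 0 None | 16 0 None | 20 0 None | 24 0 None | 28 0 None | 32 0 None | 36 0 None | 40 0 None | 44 0 None | 48 19 -0.7 | 52 10 -1.1 | 
-52 0 None | -48 0 None | -44 0 None | -40 0 None | -36 0 None | -32 0 None | -28 0 None | -24 0 None | -20 0 None | -16 0 None | -12 0 None | -8 0 None | -4 0 None | 0 0 None | 4 0 None | 8 0 None | 12 0 None | 16 0 None | 20 0 None | 24 0 None | 28 0 None | 32 0 None | 36 0 None | 40 0 None | 44 0 None | 48 43 -0.9 | 52 65 -1.0 |
```

View pics/s2.png

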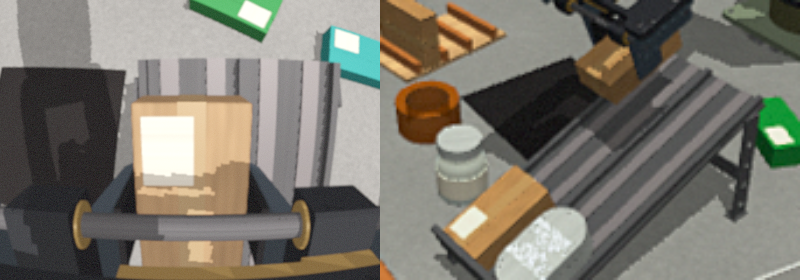

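The carton is held flat above the right lane, parallel to it (right half 620,70), with the stock carton below at (500,215). One check of the rails' lateral position from this near view.

```bash
python3 - <<'E'
from h import *
s,p,d,W=wrist();e1=np.cross(w,n);L=np.stack([(W-[495,154,130])@e1,(W-[495,154,130])@w,(W-[495,154,130])@n],-1)
for lo,hi in((-95,-57),(-50,0)):
    for v in range(-50,126,3):
        g=(L[...,0]>lo)&(L[...,0]<hi)&(abs(L[...,1]-v)<1.5)&(abs(L[...,2])<20)
        if g.sum()>5:print((v,int(g.sum()),np.median(L[g][:,2]).round(1),np.percentile(L[g][:,2],90).round(1)),end=" ")
    print()
g=(abs(L[...,1])<120)&(abs(L[...,2])<12)&(L[...,0]<-40);print("uphill end",np.percentile(L[g][:,0],[1,3]))
E
```

```text
(-44, 35, np.float64(-2.2), np.float64(-0.5)) (-41, 34, np.float64(8.4), np.float64(9.3)) (-38, 104, np.float64(9.0), np.float64(9.7)) (-35, 154, np.float64(8.3), np.float64(9.4)) (-32, 104, np.float64(-1.2), np.float64(-0.3)) (-29, 105, np.float64(-1.1), np.float64(-0.1)) (-26, 101, np.float64(-1.1), np.float64(-0.4)) (-23, 91, np.float64(0.9), np.float64(2.1)) (-20, 106, np.float64(1.2), np.float64(1.8)) (-17, 107, np.float64(1.0), np.float64(2.0)) (-14, 106, np.float64(1.0), np.float64(1.8)) (-11, 105, np.float64(0.8), np.float64(1.8)) (-8, 101, np.float64(-1.2), np.float64(-0.4)) (-5, 91, np.float64(-1.3), np.float64(-0.3)) (-2, 93, np.float64(-1.2), np.float64(-0.2)) (1, 104, np.float64(-1.2), np.float64(-0.4)) (4, 104, np.float64(-1.2), np.float64(-0.5)) (7, 104, np.float64(-1.1), np.float64(-0.3)) (10, 104, np.float64(-1.4), np.float64(-0.2)) (13, 108, np.float64(1.1), np.float64(2.0)) (16, 102, np.float64(1.0), np.float64(1.8)) (19, 92, np.float64(0.9), np.float64(1.8)) (22, 101, np.float64(0.9), np.float64(1.8)) (25, 108, np.float64(0.6), np.float64(1.6)) (28, 102, np.float6
[... 2136 characters left out ...]
t64(-1.1), np.float64(-0.3)) (85, 194, np.float64(-1.2), np.float64(-0.3)) (88, 200, np.float64(-1.2), np.float64(-0.4)) (91, 235, np.float64(0.6), np.float64(1.7)) (94, 196, np.float64(1.0), np.float64(1.7)) (97, 186, np.float64(1.0), np.float64(1.7)) (100, 191, np.float64(1.0), np.float64(1.8)) (103, 149, np.float64(0.9), np.float64(1.7)) (106, 162, np.float64(-1.2), np.float64(-0.3)) (109, 168, np.float64(-1.3), np.float64(-0.4)) (112, 203, np.float64(-1.1), np.float64(0.6)) (115, 453, np.float64(5.8), np.float64(9.2)) (118, 178, np.float64(8.8), np.float64(9.6)) (121, 36, np.float64(8.4), np.float64(9.0)) (124, 31, np.float64(3.2), np.float64(4.3)) 
uphill end [-77.75762643 -77.06317668]
```

Near view: the lane's rails are at -33.5 and +35.5, so its centre is 1 mm to the left, and the runner tops are 1 mm higher. Lowering with that correction.

Request:
send_rows --targets '[[[0.0026,0.0004,0.0066,-0.03,0,-0.084,1],[0,0,0,-0.03,0,-0.084,1],[0,0,0,-0.022,0,-0.061,1],[0,0,0,-0.0116,0,-0.0316,1],[0,0,0,-0.005,-0.0008,-0.014,1],[0,0,0,0,0,0,1],[0,0,0,0,0,0,1],[0,0,0,0,0,0,1]]]'

```text
time_s: 18.85
ee_pos: [487.3, 155.0, 107.8]
ee_rot: [179.9, -20.0, -174.4]
force: [0.6, -0.1, -2.6]
gripper_width: 59.7
gripper_force: 30.0
```

```bash
python3 - <<'E'
from h import *
go(RL,np.array([495,154,130])-23.9*n+1.1*w)
E
```

```text
turn units [-0.0006  0.0002 -0.001 ] deg 0.1 shift units [-0.0026 -0.0035 -0.0013] mm 0.9
```

Request:
send_rows --targets '[[[0,0,0,-0.0025,-0.0025,-0.005,1],[0,0,0,0,0,0,1],[0,0,0,0,0,0,-1],[0,0,0,0,0,0,-1],[0,0,0,0,0,0,-1],[0,0,0,0,0,0,-1],[0,0,0,0,0,0,-1],[0,0,0,0,0,0,-1],[0,0,0,0,0,0,-1]]]'

```text
time_s: 19.75
ee_pos: [486.2, 154.4, 106.3]
ee_rot: [180.0, -20.1, -174.4]
force: [0.0, 0.4, -0.4]
gripper_width: 91.3
gripper_force: 0.0
```

Request:
send_rows --targets '[[[0,0,0,0.034,0,0.094,-1],[0,0,0,0.05,0,0.15,-1],[0,0,0,0,0,0.2,-1],[0,0,0,-0.1,0,0.2,-1],[0,0,0,-0.2,0,0.1,-1],[0,0,0,-0.2,0,0,-1],[0,0,0,0,0,0,-1],[0,0,0,0,0,0,-1]]]'

```text
time_s: 20.55
ee_pos: [402.7, 154.4, 255.6]
ee_rot: [179.9, -20.0, -174.4]
force: [0.5, 0.1, -0.4]
gripper_width: 91.4
gripper_force: 0.0
```

```bash
python3 - <<'E'
from h import *
s=env.state();print(s["time_s"],np.round(s["ee_pos"],1))
e1=np.cross(w,n);O=np.array([495,154,130])+1.1*w+n;r,c=np.mgrid[0:400,0:640];px=np.c_[c.ravel(),r.ravel()]
im=[]
for cam in("top","scene"):
    p,d=optics.grab_frame(cam);W=world(cam,d,px)[0].reshape(400,640,3)
    L=(W-O)@np.c_[e1,w,n];g=(L[...,2]>28)&(L[...,2]<40)&(abs(L[...,1])<34)&(L[...,0]>-90)&(L[...,0]<300)
    B=L[g];print(cam,"top-face u 1/99%",np.percentile(B[:,0],[1,50,99]).round(1),"v",np.percentile(B[:,1],[1,99]).round(1),np.histogram(B[:,0],range(40,301,20))[0])
    im.append(p[110:270,190:350] if cam=="top" else p[190:310,260:420])
cv2.imwrite("pics/f.png",np.hstack([cv2.resize(i,(400,400))[:,:,::-1] for i in im]))
E
```

```text
20.55 [402.7 154.4 255.6]
top top-face u 1/99% [ 63.6 185.7 287.8] v [-29.8  29.8] [  0 100 103 115 123 138 151 150 148 144 143 143  79]
scene top-face u 1/99% [ 65.8 183.8 289.5] v [-26.8  33.2] [  0 111 130 134 134 140 141 144 148 147 153 156  98]
```

View pics/f.png

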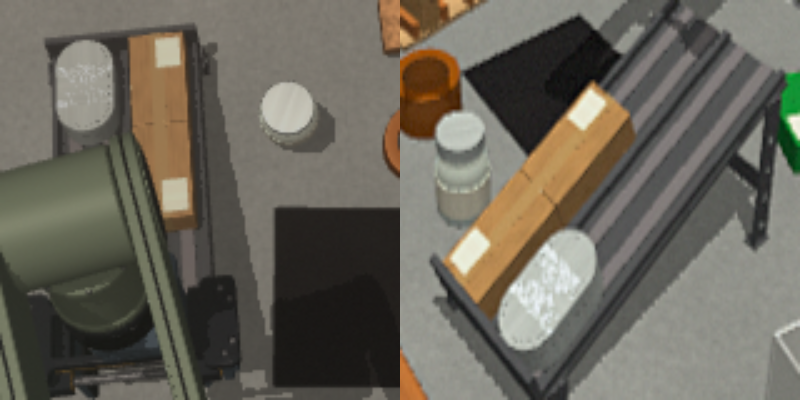

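The final view shows the two cartons end to end in the right lane, seam at (160,122) on the left half, covering u≈64–288 mm with no gap. The tin and jar stand where they were, and the arm is clear. Handing in.

```bash
python3 -c "
from workcell import env
print(env.job_done())"
```

```text
the job is handed in; nothing more can be done
None
```

The carton was laid flat on the mat and released, then taken again and set into the right lane, where it slid down to rest against the stock carton; the job is handed in, at about 21 s of the 51 s allowed.

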